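Hang the muddler in its three-ring drying stand

ROBOT

A 6-joint arm with a two-finger parallel gripper is mounted at the origin on a cart in front of the work surface, level with it; the furniture and walls round the work are solid. World frame = base frame: x ahead of the robot, y to its left, z up, the work surface at z = 0. Lengths are in m, angles in rad, forces in N, time in s.
With the tool pointing down it reaches from about 0.325 to 0.9 m from the base axis. Payload 6.1 kg.
Tool frame: the origin (TCP) lies midway between the tips of the shut fingers; the grasp point (between the pads) lies 19 mm behind it; x points along the fingers, y is the direction in which the jaws open and shut, and the axes are right-handed (so a half turn about x gives the same grasp; the last joint's range is limited). The gripper opens to 85 mm and grips with 20 to 120 N. Pads are 22 mm wide; open, the fingers measure 114 mm over their backs; the gripper's body (76 mm by 85 mm) begins 54 mm behind the grasp point. The pads swing forward as they close: fully open they stand 13 mm farther back than shut.
Start: joints at [-1.473, 0.22, 1.526, -0, 1.395, -0.126], TCP at [0.139, -0.609, 0.231] pointing down, gripper open.
Joint ranges: [-2.98, 2.98], [-0.91, 2.08], [0.09, 2.57], [-1.24, 4.39], [0.2, 2.65], [-2.68, 2.68]. Speed limits (rad/s): [2.57, 2.57, 3.01, 3.14, 3.14, 3.14].

INTERFACE

Orientations are given as [roll, pitch, yaw] about the fixed x, y, z axes, in that order (R = Rz(yaw) Ry(pitch) Rx(roll)).
In Python, from plant import movep, move_l, set_joints, gripper_to, hold, inverse_kinematics, observe, get_image, get_calibration, Unreachable, job_done gives the robot as it stands. Calls block until the motion is done:
- movep(position, orientation): joint-space move of the TCP to a pose.
- move_l(position, feed=0.15, rotation=None, max_force=None): straight line of the TCP; rotation=None keeps the orientation; feed is the mean speed in m/s. With max_force (N) it stops when the force on the tool has changed by that much, and returns True; else False.
- set_joints(angles): joint-space move.
- gripper_to(opening, f_grip=None): finger opening in m; f_grip is the grip in N (None keeps the last); returns when the fingers have stopped.
- hold(seconds).
- inverse_kinematics(position, orientation): joint angles nearest the present ones, or None.
- observe(): the state.
- get_image(name): name is "scene" or "top" or "wrist"; returns (picture, depth): 384x512x3 uint8, red, green, blue; 384x512 float32, m along the optical axis (not along the pixel's ray), 0 where there is no reading.
- get_calibration(name): a dict with "intrinsics" (3x3 intrinsics, pixels), "dist_coeffs" ([k1, k2, p1, p2, k3] as OpenCV has them; the pictures are not rectified), "world_from_camera" (4x4, takes a point from camera to world coordinates). Camera axes: x right, y down, z forward; pixel columns grow to the right and rows downward; lengths in m; the calibration is good to about 2 mm. A picture is of the moment at which its call begins: read the wrist's pose just before it. get_calibration takes no time and is no camera call; for the wrist camera it gives the pose at the moment of the call.
A pose or a line that the arm cannot do raises Unreachable and nothing moves.
- job_done(): hands the job in, once; it reports no verdict.
The state is a dict: "time_s": time; "q": joint angles; "joint_velocities": joint speeds; "joint_torque": joint torques, N m; "eef_pos": TCP position; "tcp_rot": TCP orientation; "ft_force": force on the tool from outside, world axes, zero at the start; "torque": the same for the moment, N m; "opening": finger opening in m.
Only numpy, scipy, OpenCV 4.12 (cv2) and the standard library are available. Lean on these libraries where they do the work, as an engineer would, in place of code of your own. Each camera call takes 0.05 s, during which the arm holds its last target.

TASK

Draw the muddler up out of the wooden block and hang it in the drying stand: pass it down through the three rings, each smaller than the one above, until its flange is stopped by the smallest, lowest ring, and let go so that it hangs there upright. The lowest ring sits out of line, so feel for it lightly with the nose, never force it, and lower the muddler home rather than dropping it. Leave the cup, glasses, pepper mill and spoon alone.

Things in the scene. Friction and masses are not known exactly. Their poses are not given: they have to be found in the camera images.
- muddler: Bar muddler, 175 mm long, z up, about 0.2 kg. Origin: centre of its flange's underside. Above it: steel flange 24 mm across, 5 mm thick; eight-sided wooden handle, 20 mm across flats (one flat faces its x), 5 to 105 mm above the origin, domed end to 115 mm. Below: steel shaft 16 mm across to -56 mm, then a flat nose. Starts upright in the block's hole, flange resting on the block.
- muddler_nose (a point): Centre of the muddler's flat nose, 60 mm below its origin. The nose is 14.4 mm across and widens to the 16 mm shaft within 4 mm.
- muddler_grip (a point): Point on the handle's axis 93 mm above the muddler's origin: gripped here, the fingers stay above the stand's top ring even when the muddler is home.
- block: Fixed light wooden block, 80 x 80 mm and 75 mm tall, with a 20 mm upright through hole in its centre. Origin: centre of its underside, z up.
- stand: Fixed drying stand: dark wood base 150 x 92 x 12 mm, a post, three level steel rings on arms. Origin: on the counter under the centre of the upper two rings; z up, x towards the post. The smallest ring, broad, 18.8 mm inside, 44 outside, lies 63 to 75 mm above the counter, out of line (see post). Home, the muddler's origin is 75 mm above this origin.
- top_ring (a point): Centre of the top ring, level with its upper face, 134 mm above the counter: 68 mm inside, 76 mm outside, 8 mm tall.
- middle_ring (a point): Centre of the middle ring, level with its upper face, 106 mm above the counter: 58 mm inside, 66 mm outside, 8 mm tall.
- post (a point): Post axis, 70 mm from the ring axis along the stand's +x, level with the smallest ring's top; post 12 mm thick, 148 mm tall. The smallest ring's arm is clamped to it at an angle that differs each time: the ring's centre lies on a 70 mm arc about the post, up to 14 mm to either side of the stand's origin. Its angle is not reported: look or feel. The clamp does not give.
- glass_a: Teal glass tumbler, 68 mm across, 84 mm tall, origin under its centre. Bystander.
- glass_b: Another teal tumbler like it. Bystander.
- cup_a: Cream espresso cup with a green band, 63 mm across, 51 mm tall, on a wooden coaster, origin under its centre. Bystander.
- pepper: Dark wooden pepper mill, 58 mm across, 170 mm tall, origin under its centre. Bystander.
- teaspoon: Metal teaspoon, 138 mm long, lying on the counter. Bystander.

How it is judged:
On the way, in this order (a step that is already met when the one before it is completed fails the run):
1. the muddler is drawn out of the block: its nose is above the block's top (z of muddler_nose in the frame of block above 0.08 m), for 0.1 s.
2. its nose has passed down through the top and middle rings (z of muddler_nose in the frame of stand between 0.05 and 0.096 m and horizontal distance between muddler_nose and stand below 0.024 m), for 0.1 s.
At the end, for the whole second after the job is handed in: The muddler hangs in the stand through all three rings: flange on the smallest ring (origin 71 to 78 mm above the stand's origin), flange and nose within 20 mm of the upper rings' axis, upright within 0.06 rad, carried by the stand, released and at rest (z of muddler in the frame of stand between 0.071 and 0.078 m and horizontal distance between each of muddler, muddler_nose and stand below 0.02 m and angle between muddler's own z axis and vertical below 0.06 rad and contact force between muddler and stand above 0.5 N and contact force between muddler and the fingers below 0.1 N and linear speed of muddler below 0.02 m/s); the robot touches nothing.
It fails at once if the muddler is forced against the stand with more than 35 N (contact force between muddler and stand above 35 N).
It fails at once if the muddler is dropped down the rings (faster than 0.4 m/s with its nose inside the stand) (z of muddler_nose in the frame of stand below 0.125 m and horizontal distance between muddler_nose and stand below 0.03 m and linear speed of muddler above 0.4 m/s).
It fails at once if a bystander is moved more than 20 mm (distance of any of glass_a, glass_b, cup_a, pepper, teaspoon from where it was at the start of the episode above 0.02 m).
It also fails if it takes over 64 s, if anything falls off the work surface, if the arm or the gripper's body presses on something with over 40 N, if the wrist force passes 120 N, or if a joint passes its speed limit or range.

## Working session

There is one attempt and no reset: what is moved stays moved. The work goes in short steps, each a Python script; the robot and the scene stay as the last script left them, time stands still between calls to the robot, and variables do not carry over. Pictures are saved under pics/ and viewed, and the job is handed in when it is done.

```bash
ls; mkdir -p pics
python3 - <<'E'
from plant import *
import cv2, numpy as np
for n in ("scene","top","wrist"):
    c=get_calibration(n); im,d=get_image(n)
    cv2.imwrite(f"pics/{n}0.png",cv2.cvtColor(im,cv2.COLOR_RGB2BGR)); np.save(f"pics/{n}0.npy",d)
    print(n,np.round(c["intrinsics"],1).tolist(),c["dist_coeffs"],np.round(c["world_from_camera"],4).tolist(),(d>0).mean())
o=observe();print({k:np.round(v,3).tolist() for k,v in o.items()})
E
```

```text
pics
scene [[367.5, 0.0, 249.1], [0.0, 367.5, 189.2], [0.0, 0.0, 1.0]] [-0.09982809  0.          0.          0.          0.        ] [[-0.7097, -0.4268, 0.5605, -0.1723], [-0.7045, 0.4211, -0.5713, 0.6169], [0.0078, -0.8003, -0.5995, 0.842], [0.0, 0.0, 0.0, 1.0]] 0.9961039225260416
top [[349.5, 0.0, 260.0], [0.0, 349.5, 191.4], [0.0, 0.0, 1.0]] [-0.00272691  0.          0.          0.          0.        ] [[-0.0285, -0.9834, 0.1794, 0.3557], [-0.9996, 0.0287, -0.0016, -0.116], [-0.0036, -0.1794, -0.9838, 1.082], [0.0, 0.0, 0.0, 1.0]] 0.9960123697916666
wrist [[305.6, 0.0, 254.4], [0.0, 305.6, 193.0], [0.0, 0.0, 1.0]] [-0.03730992  0.          0.          0.          0.        ] [[0.2214, -0.9248, -0.3093, 0.2193], [-0.9752, -0.2105, -0.0685, -0.5908], [-0.0018, 0.3168, -0.9485, 0.373], [0.0, 0.0, 0.0, 1.0]] 0.9959615071614584
{'time_s': 0.15, 'q': [-1.473, 0.221, 1.527, -0.0, 1.395, -0.126], 'joint_velocities': [-0.002, -0.004, -0.003, 0.0, -0.001, 0.001], 'joint_torque': [0.001, -49.748, -38.991, -0.0, 0.007, -0.0], 'eef_pos': [0.139, -0.609, 0.23], 'tcp_rot': [-1.693, 1.569, 1.672], 'ft_force': [-0.309, 0.544, -0.094], 'torque': [0.006, 0.03, -0.028], 'opening': 0.085}
```

View pics/scene0.png

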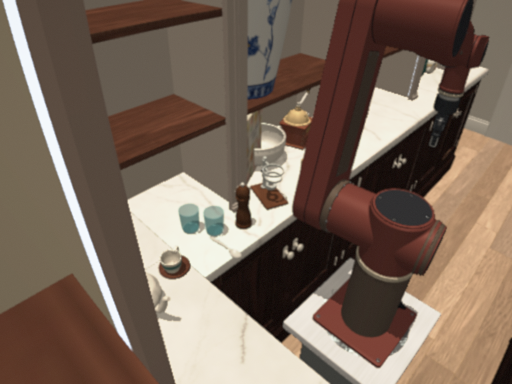

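View pics/top0.png

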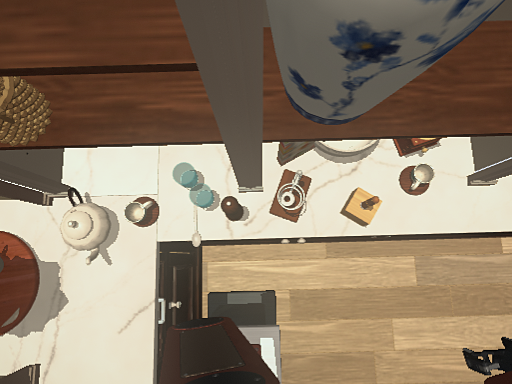

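View pics/wrist0.png

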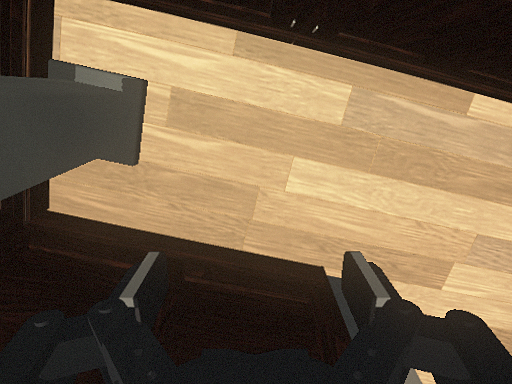

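Scene: block not visible behind the arm, stand about (270,185). Top: stand about (290,195), block and muddler about (365,205), pepper mill (232,208), glasses (187,175) and (201,195), cup (140,210). The start wrist view shows only floor.

```bash
cat > H.py <<'E'
from plant import *
import cv2, numpy as np
from scipy.spatial.transform import Rotation as R
def save(n,name,crop=None,k=1):
    c=get_calibration(n); im,d=get_image(n)
    bgr=cv2.cvtColor(im,cv2.COLOR_RGB2BGR); cv2.imwrite(f"pics/{name}.png",bgr)
    np.savez(f"pics/{name}.npz",K=c["intrinsics"],D=c["dist_coeffs"],T=c["world_from_camera"],d=d)
    return im,d
def ray(z,u,v):
    p=cv2.undistortPoints(np.array([[[u,v]]],float),np.array(z["K"]),np.array(z["D"]))[0,0]
    return np.array([p[0],p[1],1.])
def pt(z,u,v,depth=None):
    dd=z["d"][int(v),int(u)] if depth is None else depth
    return (z["T"]@np.r_[ray(z,u,v)*dd,1])[:3]
def atz(z,u,v,h):
    r=z["T"][:3,:3]@ray(z,u,v); o=z["T"][:3,3]
    return o+r*(h-o[2])/r[2]
def proj(z,P):
    T=np.linalg.inv(z["T"]); rv=cv2.Rodrigues(T[:3,:3])[0]
    return cv2.projectPoints(np.array(P,float).reshape(-1,3),rv,T[:3,3],z["K"],z["D"])[0].reshape(-1,2)
def cloud(z):
    h,w=z["d"].shape; vv,uu=np.mgrid[:h,:w]
    p=cv2.undistortPoints(np.stack([uu,vv],-1).reshape(-1,1,2).astype(float),z["K"],z["D"]).reshape(h,w,2)
    P=np.dstack([p,np.ones((h,w))])*z["d"][...,None]
    return P@z["T"][:3,:3].T+z["T"][:3,3]
def crop(name,x0,y0,x1,y1,k):
    im=cv2.imread(f"pics/{name}.png")[y0:y1,x0:x1]
    cv2.imwrite(f"pics/{name}_c.png",cv2.resize(im,None,fx=k,fy=k,interpolation=cv2.INTER_CUBIC))
E
python3 - <<'E'
from H import *
save("top","t1"); crop("t1",170,130,450,260,2.8)
z=np.load("pics/t1.npz"); C=cloud(z)
for n,(u,v) in dict(stand=(290,195),mudd=(370,203),block=(358,210),block2=(350,200),pep=(232,202),g1=(185,170),g2=(201,192),cup=(137,210),cup2=(420,172),shelf=(250,100),vase=(340,60),post=(250,187),shelf2=(100,130),top=(100,20),bot=(282,155)).items():
    print(n,np.round(C[v,u],3))
E
```

```text
stand [ 0.527 -0.205  0.072]
mudd [ 0.483 -0.408  0.165]
block [ 0.476 -0.4    0.075]
block2 [ 0.507 -0.38   0.071]
pep [ 0.498 -0.042  0.156]
g1 [0.626 0.116 0.013]
g2 [0.556 0.068 0.003]
cup [0.503 0.263 0.014]
cup2 [ 0.597 -0.619  0.019]
shelf [ 0.566 -0.107  0.631]
vase [ 0.595 -0.223  0.677]
post [ 0.558 -0.088  0.053]
shelf2 [0.642 0.237 0.338]
top [0.676 0.094 0.658]
bot [ 0.634 -0.183  0.124]
```

View pics/t1_c.png

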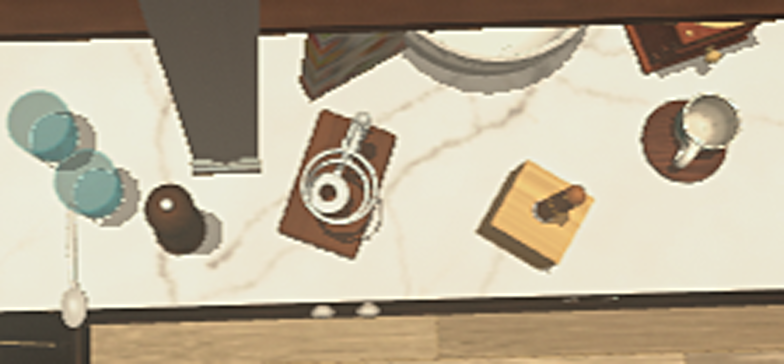

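The crop shows the stand's rings at about (340,190), the post side up-right at (360,120), the block at (535,215) and the muddler's handle at (560,205). Next I'll bring the wrist camera over both.

```bash
cat >> H.py <<'E'
def rot(a):
    """tool x down, jaw axis (tool y) at angle a in world"""
    c,s=np.cos(a),np.sin(a)
    M=np.array([[0,c,s],[0,s,-c],[-1,0,0]],float)
    return R.from_matrix(M).as_euler("xyz")
E
python3 - <<'E'
from H import *
o=observe(); M=R.from_euler("xyz",o["tcp_rot"]).as_matrix(); T=get_calibration("wrist")["world_from_camera"]
print(np.round(M,3), "cam in tool",np.round(M.T@(T[:3,3]-o["eef_pos"]),3),"axis",np.round(M.T@T[:3,2],3), o["time_s"])
for a in np.arange(-180,180,30):
    r=[]
    for p in ([.40,-.40,.32],[.49,-.40,.32],[.53,-.21,.32]):
        q=inverse_kinematics(p,rot(np.radians(a))); r.append(None if q is None else np.round(q,2).tolist())
    print(a,r)
E
```

```text
[[-0.     0.222 -0.975]
 [ 0.001 -0.975 -0.222]
 [-1.    -0.001 -0.   ]] cam in tool [-0.143 -0.    -0.083] axis [ 0.948 -0.     0.317] 0.2
-180 [[-0.92, 0.03, 1.57, 0.0, 1.54, 2.22], [-0.81, 0.2, 1.39, 0.0, 1.56, 2.33], [-0.52, 0.05, 1.55, 0.0, 1.54, 2.63]]
-150 [[-0.92, 0.03, 1.57, 0.0, 1.54, 1.69], [-0.81, 0.2, 1.39, 0.0, 1.56, 1.81], [-0.52, 0.05, 1.55, 0.0, 1.54, 2.1]]
-120 [[-0.92, 0.03, 1.57, 0.0, 1.54, 1.17], [-0.81, 0.2, 1.39, 0.0, 1.56, 1.29], [-0.52, 0.05, 1.55, 0.0, 1.54, 1.58]]
-90 [[-0.92, 0.03, 1.57, 0.0, 1.54, 0.65], [-0.81, 0.2, 1.39, 0.0, 1.56, 0.76], [-0.52, 0.05, 1.55, 0.0, 1.54, 1.06]]
-60 [[-0.92, 0.03, 1.57, 0.0, 1.54, 0.12], [-0.81, 0.2, 1.39, 0.0, 1.56, 0.24], [-0.52, 0.05, 1.55, 0.0, 1.54, 0.53]]
-30 [[-0.92, 0.03, 1.57, 0.0, 1.54, -0.4], [-0.81, 0.2, 1.39, 0.0, 1.56, -0.29], [-0.52, 0.05, 1.55, 0.0, 1.54, 0.01]]
0 [[-0.92, 0.03, 1.57, 0.0, 1.54, -0.92], [-0.81, 0.2, 1.39, 0.0, 1.56, -0.81], [-0.52, 0.05, 1.55, 0.0, 1.54, -0.52]]
30 [[-0.92, 0.03, 1.57, 0.0, 1.54, -1.45], [-0.81, 0.2, 1.39, 0.0, 1.56, -1.33], [-0.52, 0.05, 1.55, 0.0, 1.54, -1.04]]
60 [[-0.92, 0.03, 1.57, 0.0, 1.54, -1.97], [-0.81, 0.2, 1.39, 0.0, 1.56, -1.86], [-0.52, 0.05, 1.55, 0.0, 1.54, -1.56]]
90 [[-0.92, 0.03, 1.57, 0.0, 1.54, -2.5], [-0.81, 0.2, 1.39, 0.0, 1.56, -2.38], [-0.52, 0.05, 1.55, 0.0, 1.54, -2.09]]
120 [None, None, [-0.52, 0.05, 1.55, 0.0, 1.54, -2.61]]
150 [None, None, None]<sys>:0: UserWarning: Gimbal lock detected. Setting third angle to zero since it is not possible to uniquely determine all angles.
```

Run:
```python
from H import *
z=np.load("pics/t1.npz"); C=cloud(z).reshape(-1,3)
for y0 in np.arange(-.7,.4,.1):
    m=(C[:,1]>y0)&(C[:,1]<y0+.1)&(C[:,0]>.3)
    s=""
    for h0,h1 in ((.1,.2),(.2,.3),(.3,.4),(.4,.5),(.5,.6),(.6,.7),(.7,.9)):
        k=m&(C[:,2]>h0)&(C[:,2]<h1); s+=f" {h0}:{C[k,0].min():.2f}({k.sum()})" if k.sum()>3 else f" {h0}:-"
    print(round(y0,1),s)
save("scene","s1")
z=np.load("pics/s1.npz"); C=cloud(z)
for u,v in [(150,20),(220,14),(150,150),(222,122),(235,150),(240,100),(265,170),(265,60),(320,60)]: print(u,v,np.round(C[v,u],3))
```

```text
-0.7  0.1:0.67(31) 0.2:- 0.3:0.61(4804) 0.4:0.89(19) 0.5:- 0.6:- 0.7:-
-0.6  0.1:0.66(97) 0.2:- 0.3:0.61(3565) 0.4:- 0.5:- 0.6:- 0.7:-
-0.5  0.1:0.48(174) 0.2:- 0.3:0.61(2331) 0.4:- 0.5:- 0.6:- 0.7:-
-0.4  0.1:0.64(87) 0.2:- 0.3:0.61(1199) 0.4:0.61(164) 0.5:0.60(347) 0.6:0.58(911) 0.7:0.58(2289)
-0.3  0.1:0.48(332) 0.2:0.64(4) 0.3:0.61(1195) 0.4:0.61(736) 0.5:0.59(1298) 0.6:0.58(2597) 0.7:0.58(5468)
-0.2  0.1:0.48(288) 0.2:0.56(130) 0.3:0.56(2796) 0.4:0.56(538) 0.5:0.56(1164) 0.6:0.56(2550) 0.7:0.56(3364)
-0.1  0.1:0.47(415) 0.2:0.56(198) 0.3:0.56(753) 0.4:0.56(434) 0.5:0.56(701) 0.6:0.56(2519) 0.7:0.56(3970)
-0.0  0.1:- 0.2:- 0.3:0.61(3147) 0.4:- 0.5:- 0.6:0.61(5381) 0.7:-
0.1  0.1:- 0.2:- 0.3:0.61(3239) 0.4:- 0.5:- 0.6:0.61(5533) 0.7:-
0.2  0.1:- 0.2:- 0.3:0.61(3241) 0.4:- 0.5:- 0.6:0.61(1618) 0.7:-
0.3  0.1:0.35(367) 0.2:- 0.3:0.61(3367) 0.4:0.61(1600) 0.5:- 0.6:- 0.7:-
150 20 [0.62  0.142 0.659]
220 14 [ 0.607 -0.062  0.645]
150 150 [0.613 0.199 0.336]
222 122 [ 0.609 -0.058  0.33 ]
235 150 [ 0.565 -0.069  0.244]
240 100 [ 0.555 -0.083  0.411]
265 170 [ 0.574 -0.226  0.089]
265 60 [ 0.618 -0.256  0.478]
320 60 [ 0.752 -0.77   0.339]
```

Run:
```python
import warnings; warnings.filterwarnings("ignore")
from H import *
for i,p in enumerate(([.45,-.38,.34],[.45,-.25,.34])):
    movep(p,rot(np.radians(85))); hold(.3)
    save("wrist",f"w{i}"); o=observe(); print(np.round(o["eef_pos"],4),np.round(o["tcp_rot"],3),np.round(o["q"],2),o["time_s"])
```

```text
[ 0.4498 -0.3802  0.3399] [2.391 1.571 2.303] [-0.84  0.09  1.47  0.    1.58 -2.32] 2.4917
[ 0.4499 -0.2508  0.3397] [2.637 1.57  2.549] [-0.66 -0.09  1.66 -0.    1.58 -2.14] 3.425
```

View pics/w0.png

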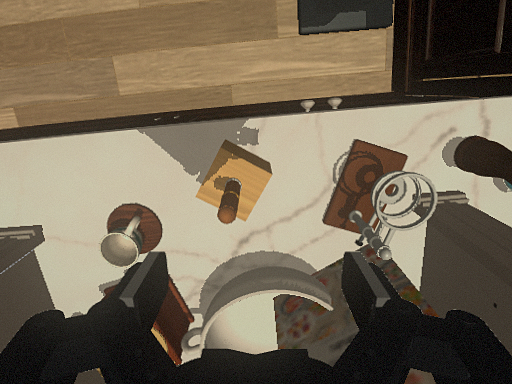

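View pics/w1.png

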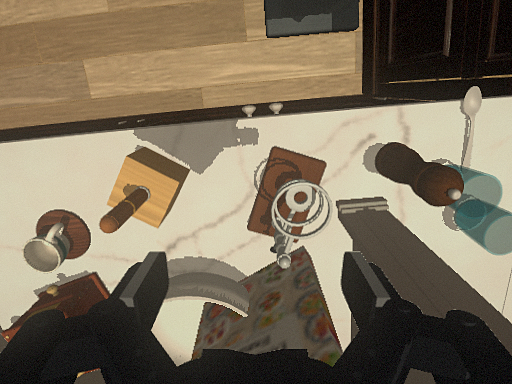

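w0 shows the block about (235,180) with the handle dome at (227,215), and the rings at about (403,200). w1 shows the block at (148,185), dome (110,225), rings (300,208), and post top (284,262). I'll enlarge both.

Run:
```python
from H import *
for n,b,k,o in (("w0",(180,125,290,235),5,"w0b"),("w0",(315,125,455,275),4.5,"w0s"),("w1",(90,135,200,245),5,"w1b"),("w1",(235,135,345,275),4.2,"w1s")):
    im=cv2.imread(f"pics/{n}.png")[b[1]:b[3],b[0]:b[2]]
    im=cv2.resize(im,None,fx=k,fy=k,interpolation=cv2.INTER_CUBIC)
    for u in range((b[0]//20+1)*20,b[2],20):
        cv2.line(im,(int((u-b[0])*k),0),(int((u-b[0])*k),6),(0,0,255),1);cv2.putText(im,str(u),(int((u-b[0])*k)+2,16),0,.4,(0,0,255),1)
    for v in range((b[1]//20+1)*20,b[3],20):
        cv2.line(im,(0,int((v-b[1])*k)),(6,int((v-b[1])*k)),(0,0,255),1);cv2.putText(im,str(v),(8,int((v-b[1])*k)+4),0,.4,(0,0,255),1)
    cv2.imwrite(f"pics/{o}.png",im)
a=np.hstack([cv2.resize(cv2.imread("pics/w0b.png"),(400,400)),cv2.resize(cv2.imread("pics/w1b.png"),(400,400))]); cv2.imwrite("pics/bb.png",a)
```

```text
(no output)
```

View pics/w0b.png

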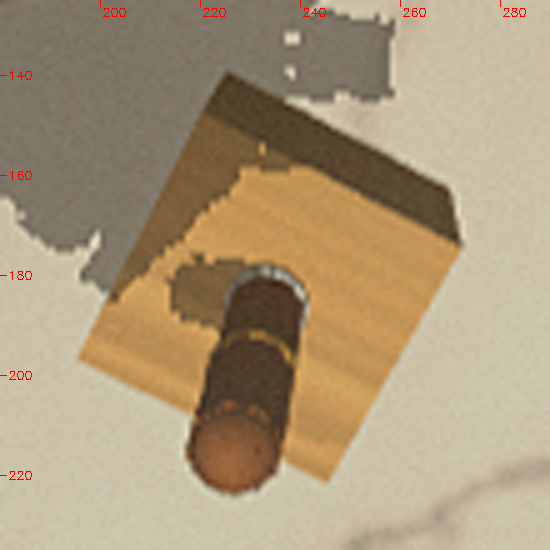

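View pics/w1b.png

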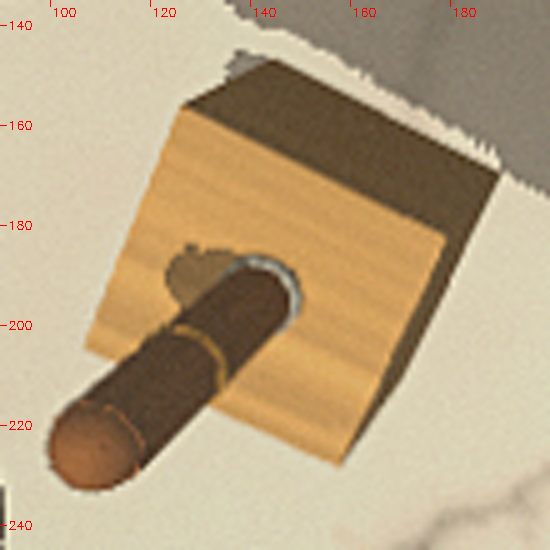

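View pics/w0s.png

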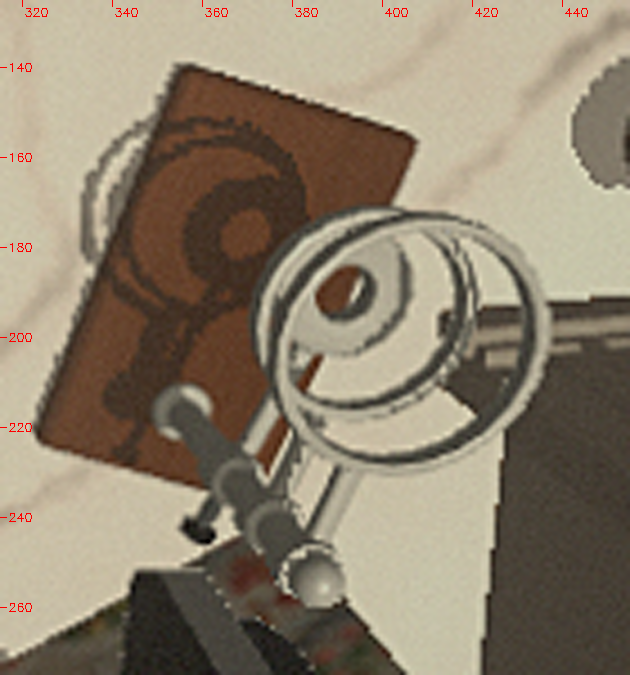

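View pics/w1s.png

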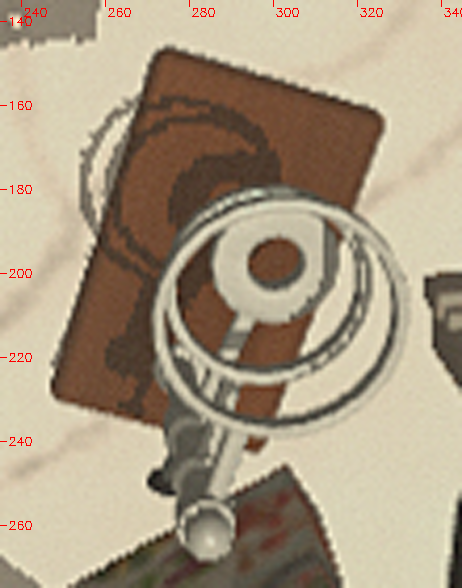

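```bash
cat >> H.py <<'E'
def tri(obs):
    A=[];b=[]
    for z,u,v in obs:
        r=z["T"][:3,:3]@ray(z,u,v); r/=np.linalg.norm(r); P=np.eye(3)-np.outer(r,r); A.append(P); b.append(P@z["T"][:3,3])
    A=np.vstack(A); b=np.hstack(b); x=np.linalg.lstsq(A,b,rcond=None)[0]; return x, np.linalg.norm(A@x-b)
E
python3 - <<'E'
from H import *
a=np.load("pics/w0.npz"); b=np.load("pics/w1.npz"); t=np.load("pics/t1.npz")
L=dict(c1=((221,147),(126,156)),c2=((272,174),(177,183)),c3=((245.5,221.5),(156,228)),c4=((196,197),(107.5,204.5)),
 dome=((227,214),(106.5,224)),top=((404.5,201),(300.5,210)),hole=((389,190),(297.5,198)),post=((385,253.5),(281,261)))
X={}
for n,(p,q) in L.items():
    x,r=tri([(a,*p),(b,*q)]); X[n]=x; print(n,np.round(x,4),round(r,4), "px in top",np.round(proj(t,x)[0],1))
c=np.mean([X[k] for k in("c1","c2","c3","c4")],0); print("block",c,[np.linalg.norm(X["c%d"%i]-X["c%d"%(i%4+1)]) for i in(1,2,3,4)], np.degrees(np.arctan2(*(X["c2"]-X["c1"])[1::-1])))
# plane estimates at known heights
for n,h in dict(c1=.075,c2=.075,c3=.075,c4=.075,top=.134,hole=.075,post=.148).items():
    print(n,h,np.round(atz(a,*L[n][0],h)[:2],4),np.round(atz(b,*L[n][1],h)[:2],4))
for z,nm in((a,"w0"),(b,"w1")):
    C=cloud(z).reshape(-1,3)
    def sl(x0,x1,y0,y1,h0,h1):
        m=(C[:,0]>x0)&(C[:,0]<x1)&(C[:,1]>y0)&(C[:,1]<y1)&(C[:,2]>h0)&(C[:,2]<h1); return C[m]
    h=sl(.4,.56,-.48,-.33,.11,.2); print(nm,"handle pts",len(h),h.mean(0).round(4),h.min(0).round(4),h.max(0).round(4))
    rr=sl(.47,.60,-.28,-.13,.127,.14); print("ring",len(rr),((rr.min(0)+rr.max(0))/2).round(4),(rr.max(0)-rr.min(0)).round(3),np.median(rr[:,2]))
    bt=sl(.4,.56,-.48,-.33,.068,.082); print("blocktop",len(bt),((bt.min(0)+bt.max(0))/2).round(4),np.median(bt[:,2]))
    r=cv2.minAreaRect(bt[:,:2].astype(np.float32)*1000); print(r)
    s=sl(.48,.58,-.26,-.16,.068,.082); print("small",len(s),((s.min(0)+s.max(0))/2).round(4),(s.max(0)-s.min(0)).round(3),np.median(s[:,2]))
E
```

```text
c1 [ 0.4364 -0.4233  0.0782] 0.0002 px in top [367.5 223.5]
c2 [ 0.4779 -0.3586  0.0854] 0.0007 px in top [344.5 209.4]
c3 [ 0.5435 -0.401   0.0836] 0.0008 px in top [357.3 186.7]
c4 [ 0.5045 -0.468   0.0737] 0.0001 px in top [380.4 199.8]
dome [ 0.4886 -0.4121  0.1872] 0.0001 px in top [374.1 199.7]
top [ 0.5142 -0.1989  0.1302] 0.0002 px in top [289.6 196. ]
hole [ 0.5177 -0.1955  0.0762] 0.0003 px in top [286.9 197.9]
post [ 0.5731 -0.2282  0.1498] 0.0009 px in top [300.  173.2]
block [ 0.4905626  -0.41270353  0.08021045] [np.float64(0.07719506087029976), np.float64(0.07813293467489424), np.float64(0.07816181370822077), np.float64(0.08164724240735824)] 57.31603105836234
c1 0.075 [ 0.4368 -0.4237] [ 0.437  -0.4247]
c2 0.075 [ 0.4802 -0.3582] [ 0.4812 -0.3616]
c3 0.075 [ 0.5479 -0.4016] [ 0.5466 -0.4043]
c4 0.075 [ 0.5041 -0.4677] [ 0.504  -0.4672]
top 0.134 [ 0.5124 -0.2008] [ 0.5128 -0.1993]
hole 0.075 [ 0.5179 -0.195 ] [ 0.5184 -0.1954]
post 0.148 [ 0.5749 -0.2273] [ 0.5734 -0.2282]
w0 handle pts 620 [ 0.4868 -0.4119  0.165 ] [ 0.4807 -0.424   0.1103] [ 0.4996 -0.4025  0.1915]
ring 1082 [ 0.5316 -0.199   0.1334] [0.11  0.075 0.013] 0.1333078530520554
blocktop 2680 [ 0.4923 -0.4142  0.0749] 0.07536746940942257
((492.4070739746094, -413.57891845703125), (80.21387481689453, 80.66149139404297), 56.80958557128906)
small 575 [ 0.5384 -0.2026  0.0749] [0.082 0.062 0.014] 0.07491229351823553
w1 handle pts 835 [ 0.4876 -0.4082  0.1607] [ 0.4797 -0.4215  0.11  ] [ 0.5014 -0.4019  0.1911]
ring 937 [ 0.5303 -0.1982  0.1335] [0.106 0.076 0.013] 0.1335613956952128
blocktop 2601 [ 0.4909 -0.4132  0.075 ] 0.0752109341601393
((491.54547119140625, -413.8095703125), (80.33425903320312, 81.37686920166016), 56.068458557128906)
small 681 [ 0.5401 -0.2016  0.0748] [0.08  0.063 0.013] 0.07512744426486084
```

Run:
```python
from H import *
from scipy.optimize import least_squares
for nm in("w0","w1"):
    z=np.load(f"pics/{nm}.npz"); C=cloud(z).reshape(-1,3)
    def sel(c,r0,r1,h0,h1):
        r=np.linalg.norm(C[:,:2]-c,axis=1); return C[(r>r0)&(r<r1)&(C[:,2]>h0)&(C[:,2]<h1)]
    def fit(P,c,rad):
        f=lambda x:np.hypot(P[:,0]-x[0],P[:,1]-x[1])-rad
        s=least_squares(f,c,loss="soft_l1",f_scale=.001); return s.x,np.std(f(s.x))
    for n,h,rad in(("top",.134,.036),("mid",.106,.031)):
        c=np.array([.5128,-.1997])
        P=sel(c,rad-.010,rad+.010,h-.006,h+.006)
        x,s=fit(P,c,rad); ang=np.degrees(np.arctan2(P[:,1]-x[1],P[:,0]-x[0])); print(nm,n,len(P),np.round(x,4),round(s,4),np.histogram(ang,8,(-180,180))[0])
    P=sel(np.array([.518,-.195]),.0,.024,.071,.079)
    # annulus coverage: maximise inside count with 9.4..22
    from itertools import product
    best=min((( ((np.hypot(P[:,0]-x,P[:,1]-y)<.0094)|(np.hypot(P[:,0]-x,P[:,1]-y)>.022)).sum(),x,y) for x,y in product(np.arange(.508,.53,.0005),np.arange(-.206,-.184,.0005))))
    print(nm,"small",len(P),best)
    P=sel(np.array([.5735,-.228]),0,.015,.144,.155); print("posttop",len(P),P.mean(0).round(4),P[:,:2].min(0),P[:,:2].max(0))
    P=sel(np.array([.491,-.412]),0,.02,.18,.2); print("dome",len(P),P.mean(0).round(4),P[P[:,2].argmax()].round(4))
    for h in(.10,.12,.14,.16):
        P=sel(np.array([.491,-.412]),0,.02,h,h+.01); print(h,len(P),P.mean(0).round(4),np.ptp(P,axis=0).round(3))
```

```text
w0 top 847 [ 0.5143 -0.1994] 0.0017 [118 114  81 113 116 124  95  86]
w0 mid 558 [ 0.5143 -0.1998] 0.0015 [86 89 29 73 83 94 77 27]
w0 small 371 (np.int64(9), np.float64(0.5179999999999989), np.float64(-0.19249999999999998))
posttop 74 [ 0.5786 -0.2247  0.1461] [ 0.57338183 -0.23005522] [ 0.5844297  -0.21784516]
dome 270 [ 0.4897 -0.4129  0.1864] [ 0.4911 -0.4131  0.1915]
0.1 33 [ 0.4847 -0.4107  0.1052] [0.009 0.018 0.009]
0.12 34 [ 0.4842 -0.4104  0.1237] [0.01  0.018 0.009]
0.14 46 [ 0.4846 -0.411   0.1451] [0.01  0.019 0.009]
0.16 60 [ 0.4845 -0.4108  0.1651] [0.011 0.018 0.01 ]
w1 top 762 [ 0.5141 -0.1986] 0.0018 [101  85  77 122 104  98  81  94]
w1 mid 409 [ 0.5138 -0.1988] 0.0018 [47 14 51 90 74 70 42 21]
w1 small 528 (np.int64(14), np.float64(0.5179999999999989), np.float64(-0.19149999999999998))
posttop 69 [ 0.5782 -0.224   0.146 ] [ 0.57288813 -0.22964094] [ 0.58459661 -0.21792503]
dome 264 [ 0.4893 -0.411   0.1859] [ 0.4916 -0.4116  0.1911]
0.1 47 [ 0.4865 -0.4077  0.1052] [0.017 0.018 0.009]
0.12 54 [ 0.4875 -0.4056  0.1248] [0.018 0.014 0.01 ]
0.14 81 [ 0.4869 -0.4066  0.1447] [0.018 0.016 0.01 ]
0.16 101 [ 0.4869 -0.4072  0.1653] [0.018 0.019 0.01 ]
```

Run:
```python
import warnings; warnings.filterwarnings("ignore")
from H import *
movep([.491,-.413,.26],rot(np.radians(70))); hold(.2)
save("wrist","w2"); o=observe(); print(np.round(o["eef_pos"],4),np.round(o["ft_force"],2),o["time_s"])
crop("w2",180,170,330,290,5)
```

```text
[ 0.4917 -0.4122  0.2618] [ 0.25 -0.15  0.15] 4.4417
```

View pics/w2_c.png

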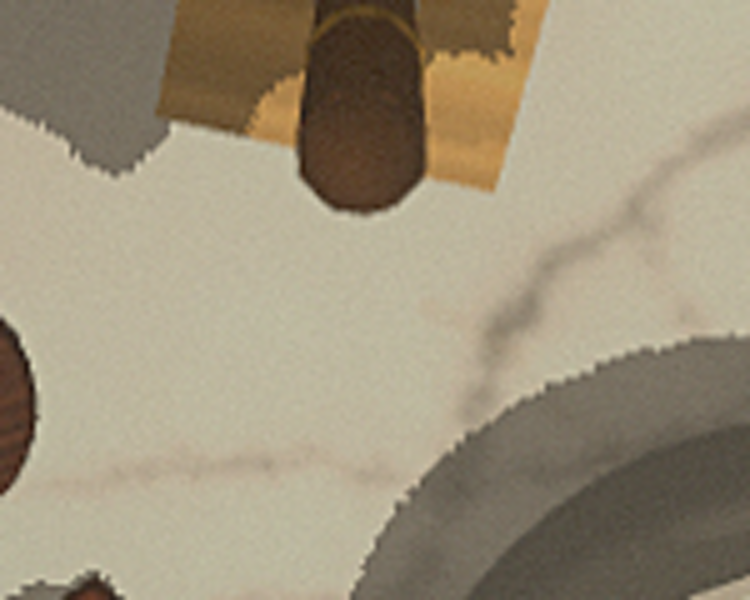

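View pics/w2.png

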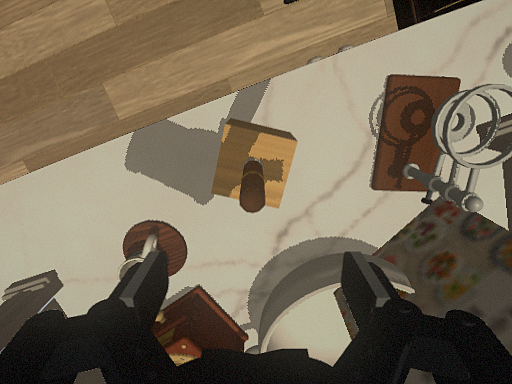

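The dome sits at about (252,202) in w2. The outline looks like a flat faces the camera, so jaw angle 70° is reasonable. I'll project the handle axis into this view as a check before descending.

Run:
```python
from H import *
for nm in("w0","w1","w2"):
    z=np.load(f"pics/{nm}.npz"); im=cv2.imread(f"pics/{nm}.png")
    c=np.array([.491,-.413]); th=np.linspace(0,2*np.pi,60)
    k=6; u0,v0=proj(z,[*c,.15])[0]; x0,y0=int(u0)-22,int(v0)-40; w=44;hh=80
    big=cv2.resize(im[y0:y0+hh,x0:x0+w],None,fx=k,fy=k,interpolation=cv2.INTER_CUBIC)
    for h,r in((.075,.012),(.080,.010),(.180,.010),(.19,.0005)):
        p=proj(z,np.c_[c[0]+r*np.cos(th),c[1]+r*np.sin(th),np.full(60,h)])
        cv2.polylines(big,[np.int32(((p-[x0,y0])+.5)*k)],True,(0,255,0),1)
    cv2.imwrite(f"pics/ov_{nm}.png",big)
cv2.imwrite("pics/ov.png",np.hstack([cv2.imread(f"pics/ov_w{i}.png") for i in range(3)]))
```

```text
(no output)
```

View pics/ov.png

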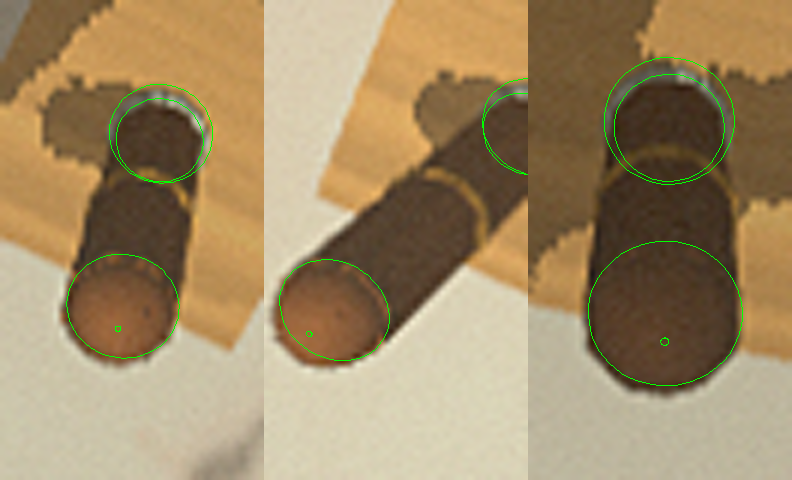

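The model outline fits in all three views within about 1 mm. Descending to grip.

Run:
```python
import warnings; warnings.filterwarnings("ignore")
from H import *
f=move_l([.4915,-.413,.149],feed=.1,max_force=8); o=observe(); print(f,np.round(o["eef_pos"],4),np.round(o["ft_force"],2))
gripper_to(0.0,30); o=observe(); print("open",round(o["opening"],4),np.round(o["eef_pos"],4),np.round(o["ft_force"],2),np.round(o["torque"],3),o["time_s"])
save("wrist","w3"); crop("w3",170,130,340,270,4.5)
```

```text
False [ 0.492  -0.4135  0.15  ] [-0.3  -0.08 -0.65]
open 0.0191 [ 0.4915 -0.4132  0.1491] [0.12 0.24 0.85] [-0.051  0.059 -0.026] 6.3083
```

View pics/w3_c.png

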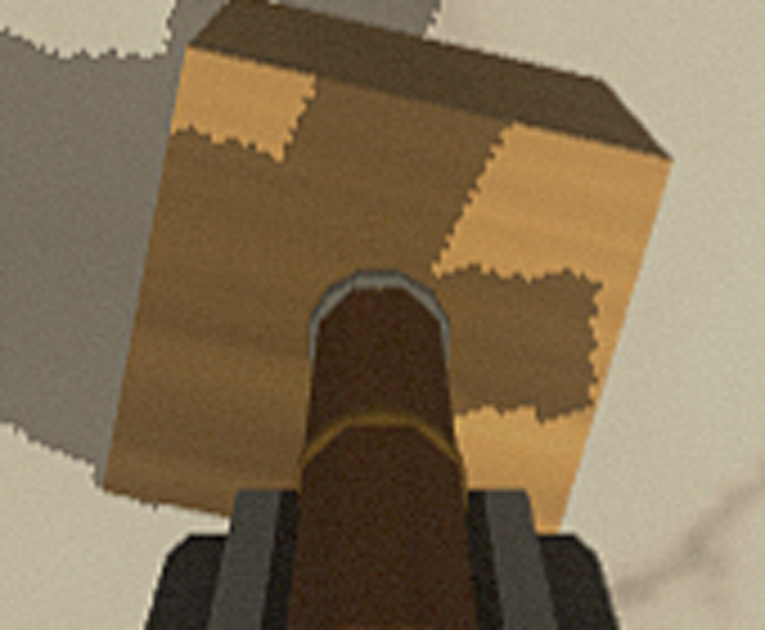

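Opening 19.1 mm and a flat facing the camera: gripped across flats. Next I check the panel's extent near the stand, then lift.

Run:
```python
import warnings; warnings.filterwarnings("ignore")
from H import *
C=np.vstack([cloud(np.load(f"pics/{n}.npz")).reshape(-1,3) for n in("w0","w1","t1")]+[cloud(np.load("pics/s1.npz"))[:,:290].reshape(-1,3)])
for h in(.15,.2,.3,.4,.5,.6):
    m=(C[:,2]>h)&(C[:,2]<h+.05)&(C[:,1]>-.35)&(C[:,1]<-.02)&(C[:,0]>.5)&(C[:,0]<.7); P=C[m]
    d=np.hypot(P[:,0]-.517,P[:,1]+.193); m2=P[(d>.03)]; 
    print(h,len(P), "nearest",np.round(np.sort(d[d>.045])[:3],3), m2[np.argsort(np.hypot(m2[:,0]-.517,m2[:,1]+.193))[:3]].round(3).tolist(),"panel y",P[(P[:,0]<.58),1].min() if (P[:,0]<.58).any() else None)
gripper_to(0.0,60)
move_l([.4915,-.413,.19],feed=.05); o=observe(); print(np.round(o["ft_force"],2),round(o["opening"],4))
move_l([.4915,-.413,.305],feed=.12); hold(.2); o=observe(); print(np.round(o["eef_pos"],4),np.round(o["ft_force"],2),np.round(o["torque"],3),round(o["opening"],4),o["time_s"])
save("wrist","w4"); save("top","t2"); crop("w4",170,100,340,270,4)
```

```text
0.15 8903 nearest [0.084 0.084 0.085] [[0.566, -0.124, 0.169], [0.566, -0.124, 0.173], [0.564, -0.123, 0.154]] panel y -0.12431266227789561
0.2 4814 nearest [0.085 0.085 0.085] [[0.566, -0.124, 0.22], [0.566, -0.124, 0.239], [0.565, -0.123, 0.217]] panel y -0.12416005982177003
0.3 4335 nearest [0.085 0.085 0.085] [[0.566, -0.124, 0.301], [0.566, -0.124, 0.332], [0.566, -0.123, 0.35]] panel y -0.1235625740488373
0.4 1826 nearest [0.085 0.085 0.085] [[0.571, -0.128, 0.409], [0.568, -0.125, 0.426], [0.567, -0.124, 0.405]] panel y -0.12771844158023948
0.5 2742 nearest [0.086 0.086 0.086] [[0.567, -0.123, 0.506], [0.565, -0.122, 0.506], [0.565, -0.122, 0.501]] panel y -0.12325718095994043
0.6 4396 nearest [0.084 0.085 0.085] [[0.599, -0.211, 0.646], [0.565, -0.123, 0.641], [0.565, -0.123, 0.647]] panel y -0.12459203871785718
[-0.23 -0.06 -1.89] 0.0185
[ 0.4912 -0.4127  0.3039] [-0.01 -0.41 -1.83] [0.037 0.032 0.029] 0.0183 8.85
```

View pics/w4.png

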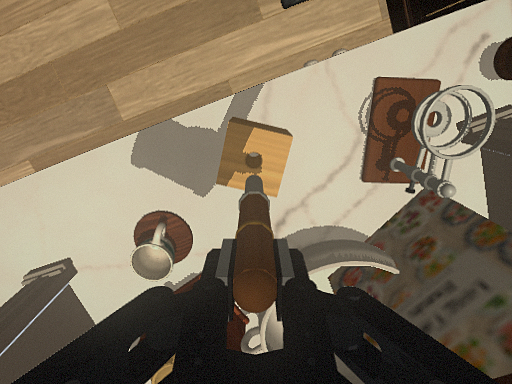

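View pics/t2.png

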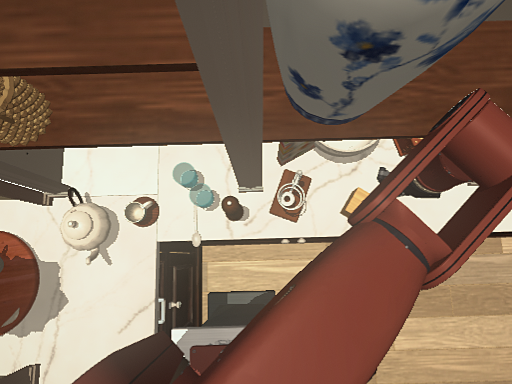

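The muddler hangs upright in the gripper, nose at about (254,178) in w4. The forearm shows large in t2, so I'll check how far the arm extends relative to the vase and shelf.

Run:
```python
from H import *
z=np.load("pics/t2.npz"); C=cloud(z)
for u,v in[(480,100),(470,140),(440,160),(400,160),(370,205),(410,230),(440,250),(430,190),(500,150),(340,260)]: print(u,v,C[v,u].round(3))
z=np.load("pics/t1.npz"); C1=cloud(z)
d=(abs(C-C1).sum(-1)>.03)&(np.arange(512)[None]>320)
P=C[d]; 
ax=np.array([.4912,-.4127])
for h in np.arange(.2,.9,.1):
    Q=P[(P[:,2]>h)&(P[:,2]<h+.1)]; 
    if len(Q)>5: print(round(h,1),len(Q),"x max",Q[:,0].max().round(3),"radial beyond",(np.linalg.norm(Q[:,:2],axis=1).max()-np.linalg.norm(ax)).round(3),"y",Q[:,1].min().round(3),Q[:,1].max().round(3))
# vase/panel points by height near stand
for h in np.arange(.35,.95,.1):
    Q=C1[(C1[...,2]>h)&(C1[...,2]<h+.1)&(C1[...,1]>-.35)&(C1[...,1]<-.05)&(C1[...,0]>.45)]
    print("furn",round(h,2),len(Q),Q[:,0].min().round(3) if len(Q) else None, Q[Q[:,0].argmin()].round(3) if len(Q) else None)
```

```text
480 100 [ 0.534 -0.388  0.683]
470 140 [ 0.489 -0.379  0.667]
440 160 [ 0.356 -0.116  1.082]
400 160 [ 0.642 -0.567  0.001]
370 205 [ 0.409 -0.243  0.683]
410 230 [ 0.378 -0.282  0.692]
440 250 [ 0.356 -0.317  0.684]
430 190 [ 0.454 -0.4    0.509]
500 150 [ 0.472 -0.406  0.677]
340 260 [ 0.348 -0.2    0.703]
0.3 170 x max 0.852 radial beyond 0.468 y -0.713 -0.288
0.4 366 x max 0.624 radial beyond 0.048 y -0.473 -0.236
0.5 1333 x max 0.611 radial beyond 0.046 y -0.435 -0.251
0.6 17356 x max 0.616 radial beyond 0.075 y -0.431 -0.18
0.7 9248 x max 0.606 radial beyond 0.061 y -0.36 -0.169
furn 0.35 1513 0.557 [ 0.557 -0.083  0.444]
furn 0.45 2499 0.557 [ 0.557 -0.085  0.512]
furn 0.55 4939 0.557 [ 0.557 -0.087  0.61 ]
furn 0.65 10414 0.556 [ 0.556 -0.084  0.716]
furn 0.75 8458 0.556 [ 0.556 -0.091  0.806]
furn 0.85 0 None None
```

Run:
```python
import warnings; warnings.filterwarnings("ignore")
from H import *
from scipy.spatial import cKDTree
C=cloud(np.load("pics/t2.npz")); C1=cloud(np.load("pics/t1.npz"))
d=(abs(C-C1).sum(-1)>.05)&(np.arange(512)[None]>300)
d=cv2.erode(d.astype(np.uint8),np.ones((3,3)))>0
P=C[d&(C[...,2]>.38)&(C[...,2]<.8)]
S=cloud(np.load("pics/s1.npz"))[:,:295].reshape(-1,3)
F=np.vstack([C1[C1[...,2]>.28].reshape(-1,3),S[(S[:,2]>.28)]]); F=F[(F[:,0]>.5)&(F[:,0]<.9)&(F[:,1]>-.4)&(F[:,1]<.0)&(F[:,2]<.85)]
ax=np.array([.4912,-.4127]); a0=np.arctan2(ax[1],ax[0]); u=np.array([np.cos(a0),np.sin(a0)]); n=np.array([-u[1],u[0]])
r=(P[:,:2]-ax)@u; l=(P[:,:2]-ax)@n
m=r>-.15; print("radial",r[m].max().round(3),"lat",l[m].min().round(3),l[m].max().round(3))
tgt=np.array([.517,-.193]); a1=np.arctan2(tgt[1],tgt[0]); u1=np.array([np.cos(a1),np.sin(a1)]); n1=np.array([-u1[1],u1[0]])
for dz in(0,-.05,-.1,-.155):
    Q=np.c_[tgt+np.outer(r[m],u1)+np.outer(l[m],n1),P[m,2]+dz]
    Q=np.vstack([Q-[0,0,k] for k in(0,.04,.08,.12)])
    dd,i=cKDTree(F).query(Q); k=dd.argmin(); print(dz,"min dist",dd[k].round(3),Q[k].round(3),F[i[k]].round(3))
```

```text
radial 0.035 lat -0.062 0.077
0 min dist 0.024 [ 0.554 -0.144  0.659] [ 0.565 -0.123  0.66 ]
-0.05 min dist 0.024 [ 0.556 -0.145  0.62 ] [ 0.569 -0.125  0.621]
-0.1 min dist 0.024 [ 0.558 -0.146  0.429] [ 0.568 -0.125  0.426]
-0.155 min dist 0.023 [ 0.558 -0.146  0.414] [ 0.571 -0.128  0.409]
```

The estimate leaves at least 24 mm of clearance. I'll move slowly over the stand under a force guard.

Run:
```python
import warnings; warnings.filterwarnings("ignore")
from H import *
f=move_l([.49,-.25,.305],feed=.13,rotation=rot(np.radians(68.6)),max_force=12); o=observe(); print(f,np.round(o["eef_pos"],4),np.round(o["ft_force"],2),o["time_s"])
hold(.2); save("wrist","w5")
f=move_l([.5168,-.193,.305],feed=.08,max_force=10); hold(.2); o=observe(); print(f,np.round(o["eef_pos"],4),np.round(o["ft_force"],2),o["time_s"])
save("wrist","w6"); crop("w6",180,60,340,210,4.6)
```

```text
False [ 0.49   -0.2507  0.3049] [ 0.95 -0.6  -1.15] 10.35
False [ 0.5166 -0.1934  0.305 ] [-0.26 -0.11 -1.5 ] 11.7333
```

View pics/w5.png

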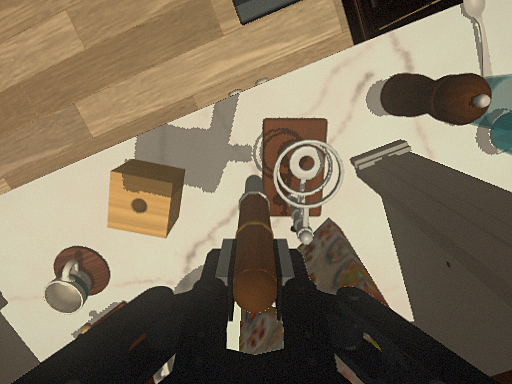

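View pics/w6.png

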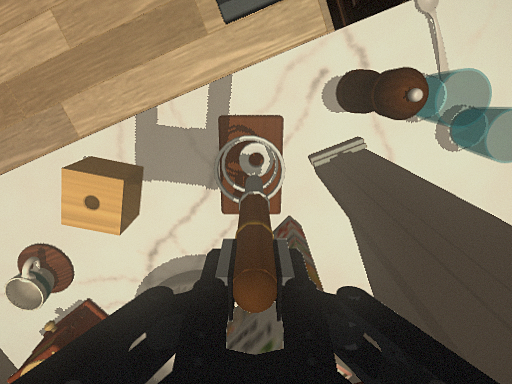

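View pics/w6_c.png

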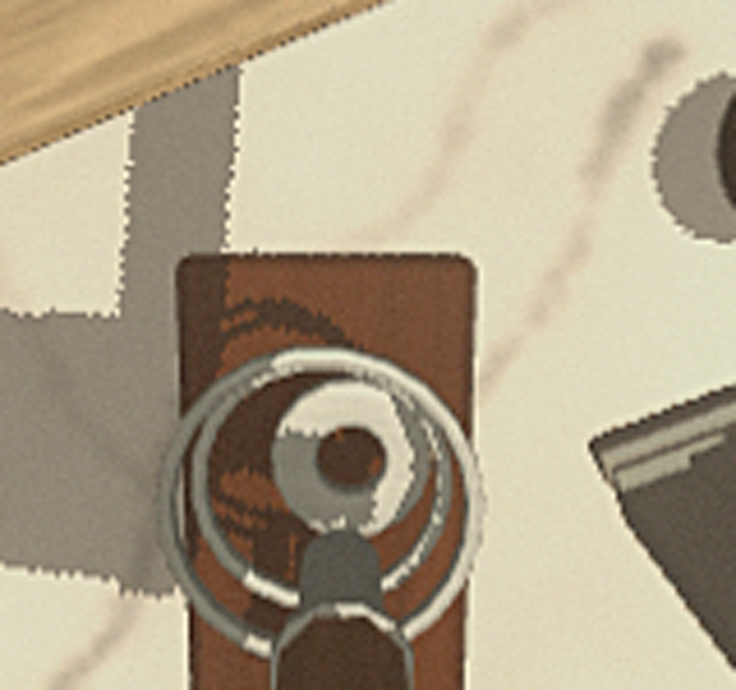

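The nose is at about (254,178) in w6 and the small ring's hole at about (256,160), seen through the upper two rings. The base edges are parallel to the image columns, so the jaw angle matches the stand. I'll measure both.

Run:
```python
from H import *
z=np.load("pics/w6.npz"); tcp=np.array([.5166,-.1934,.305])
k=4.6
def full(p): return np.array(p)/k+[180,60]-.5+.5/k
h=full((351,459)); print("hole at .075:",atz(z,*h,.075).round(4))
a=np.load("pics/w5.npz")
th=np.linspace(0,2*np.pi,80)
def circ(c,r,hh): return np.c_[c[0]+r*np.cos(th),c[1]+r*np.sin(th),np.full(80,hh)]
im=cv2.imread("pics/w6.png"); 
big=cv2.resize(im[100:230,200:310],None,fx=6,fy=6,interpolation=cv2.INTER_CUBIC)
def dr(c,r,hh,col):
    p=proj(z,circ(c,r,hh)); cv2.polylines(big,[np.int32((p-[200,100]+.5)*6)],True,col,1)
dr(tcp[:2],.0072,tcp[2]-.134,(0,255,0)); dr(tcp[:2],.008,tcp[2]-.130,(0,255,0)); dr(tcp[:2],.012,tcp[2]-.134+.065,(0,255,0))
dr([.5141,-.1992],.038,.134,(255,0,0));dr([.5141,-.1992],.033,.106,(255,0,0))
dr(atz(z,*h,.075)[:2],.0094,.075,(0,0,255));dr(atz(z,*h,.075)[:2],.022,.075,(0,0,255))
cv2.imwrite("pics/ov6.png",big)
```

```text
hole at .075: [ 0.5177 -0.1912  0.075 ]
```

View pics/ov6.png

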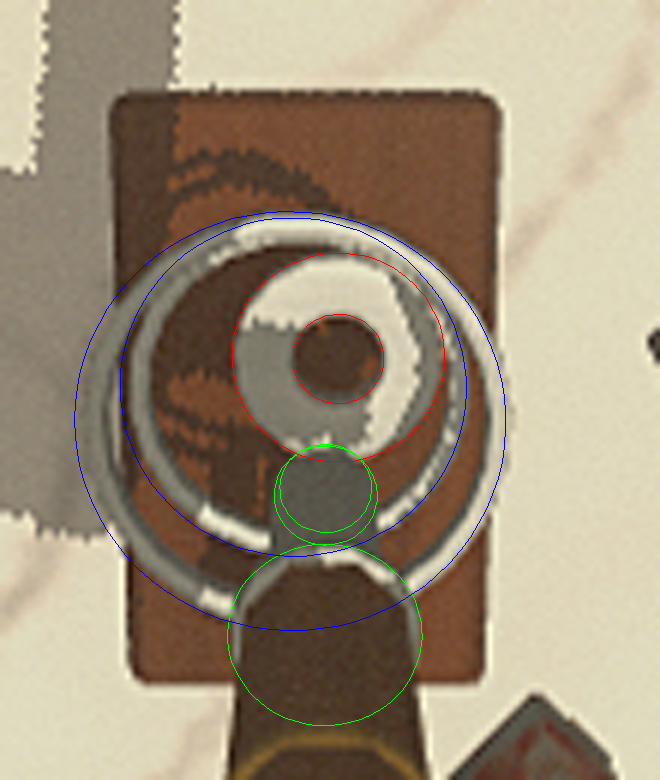

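The hole measures (0.5177, -0.1912), which agrees with the fits from w0 and w1. The projected nose and flange match the picture to about 0.3 mm. Next: down through the upper rings to just above the small ring, then look again.

Run:
```python
import warnings; warnings.filterwarnings("ignore")
from H import *
f=move_l([.5176,-.1914,.305],feed=.05,max_force=6)
f=move_l([.5176,-.1914,.216],feed=.08,max_force=5); hold(.2); o=observe(); print(f,np.round(o["eef_pos"],4),np.round(o["ft_force"],2),o["time_s"])
save("wrist","w7"); 
z=np.load("pics/w7.npz"); tcp=o["eef_pos"]
th=np.linspace(0,2*np.pi,80)
im=cv2.imread("pics/w7.png"); u0,v0=proj(z,[.5176,-.1914,.075])[0]; x0,y0=int(u0)-55,int(v0)-60
big=cv2.resize(im[y0:y0+110,x0:x0+110],None,fx=6,fy=6,interpolation=cv2.INTER_CUBIC); raw=big.copy()
def dr(c,r,hh,col):
    p=proj(z,np.c_[c[0]+r*np.cos(th),c[1]+r*np.sin(th),np.full(80,hh)]); cv2.polylines(big,[np.int32((p-[x0,y0]+.5)*6)],True,col,1)
dr(tcp[:2],.0072,tcp[2]-.134,(0,255,0)); dr(tcp[:2],.012,tcp[2]-.134+.065,(0,255,0))
dr([.5177,-.1912],.0094,.075,(0,0,255));dr([.5177,-.1912],.022,.075,(0,0,255))
cv2.imwrite("pics/ov7.png",big); cv2.imwrite("pics/raw7.png",raw); print(x0,y0)
```

```text
False [ 0.5179 -0.1915  0.2166] [-0.23 -0.88 -1.36] 13.4917
198 118
```

View pics/ov7.png

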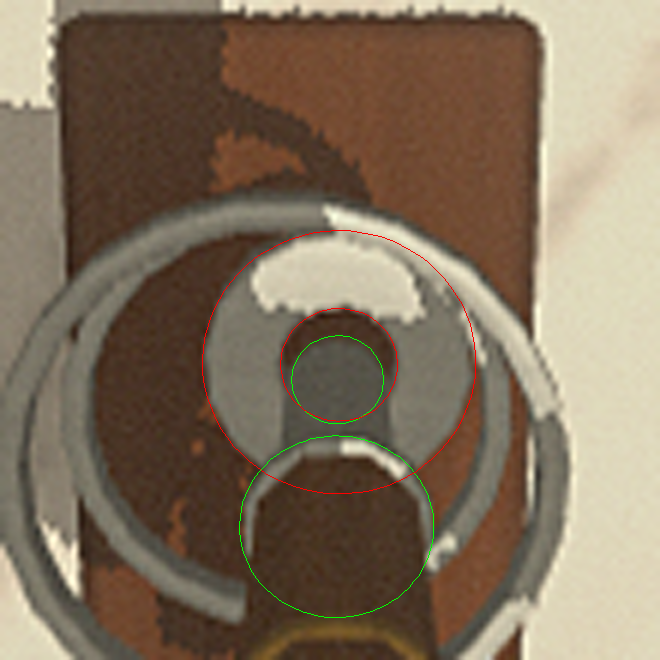

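View pics/raw7.png

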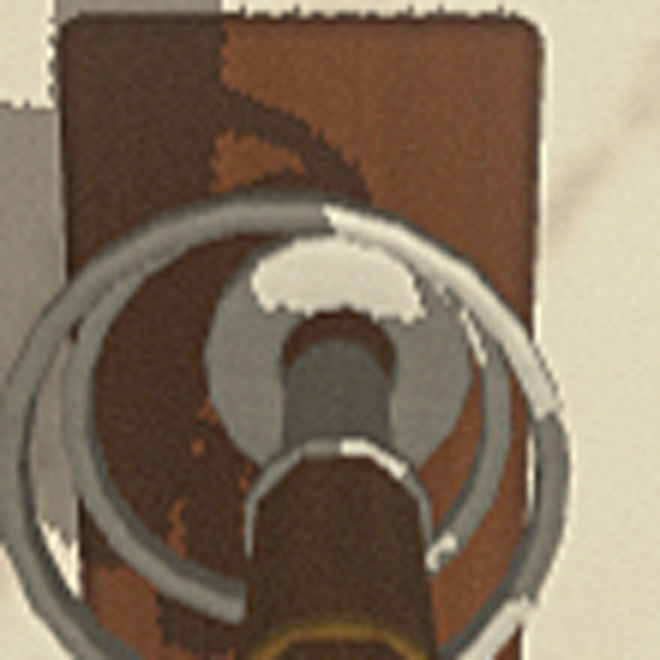

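The overlay fits: hole rim and ring outline within 0.5 px laterally, nose just inside the hole's outline. I'll lower lightly to feel.

Run:
```python
import warnings; warnings.filterwarnings("ignore")
from H import *
o=observe(); print(np.round(o["eef_pos"],4))
f=move_l([.5177,-.1912,.216],feed=.03,max_force=3)
for z in (.208,.203,.195,.185):
    f=move_l([.5177,-.1912,z],feed=.02,max_force=3.0); o=observe(); print(z,f,np.round(o["eef_pos"],4),np.round(o["ft_force"],2),np.round(o["torque"],3),o["time_s"])
    if f: break
```

```text
[ 0.5178 -0.1915  0.2165]
0.208 False [ 0.5176 -0.1912  0.2078] [-0.11  0.51 -2.91] [ 0.044 -0.033  0.018] 14.3417
0.203 False [ 0.5176 -0.1911  0.2027] [ 0.21  0.6  -1.08] [ 0.015  0.016 -0.044] 14.7417
0.195 False [ 0.5176 -0.1912  0.1949] [-0.07  0.28 -1.38] [-0.013 -0.002 -0.027] 15.2917
0.185 False [ 0.5177 -0.1912  0.185 ] [-0.5  -0.65 -1.01] [ 0.032 -0.046 -0.02 ] 15.9417
```

The nose went in without contact and is 24 mm deep. Lowering on to the flange stop.

Run:
```python
import warnings; warnings.filterwarnings("ignore")
from H import *
for z in (.170,.156,.144):
    f=move_l([.5177,-.1912,z],feed=.03 if z>.15 else .01,max_force=4.0); o=observe(); print(z,f,np.round(o["eef_pos"],4),np.round(o["ft_force"],2),np.round(o["torque"],3),o["time_s"])
    if f: break
hold(.2); o=observe(); print(np.round(o["eef_pos"],4),np.round(o["ft_force"],2)); save("wrist","w8"); crop("w8",180,100,330,250,4.5)
```

```text
0.17 False [ 0.5177 -0.1912  0.1699] [ 0.1  -0.44 -2.09] [-0.002  0.018 -0.073] 16.5917
0.156 False [ 0.5176 -0.1912  0.1559] [-0.56  0.3  -1.71] [ 0.028  0.035 -0.003] 17.2083
0.144 True [ 0.5177 -0.1912  0.1491] [-0.34 -0.07  5.72] [ 0.037  0.078 -0.011] 17.9583
[ 0.5177 -0.1912  0.1491] [ 0.38 -0.03  5.2 ]
```

View pics/w8_c.png

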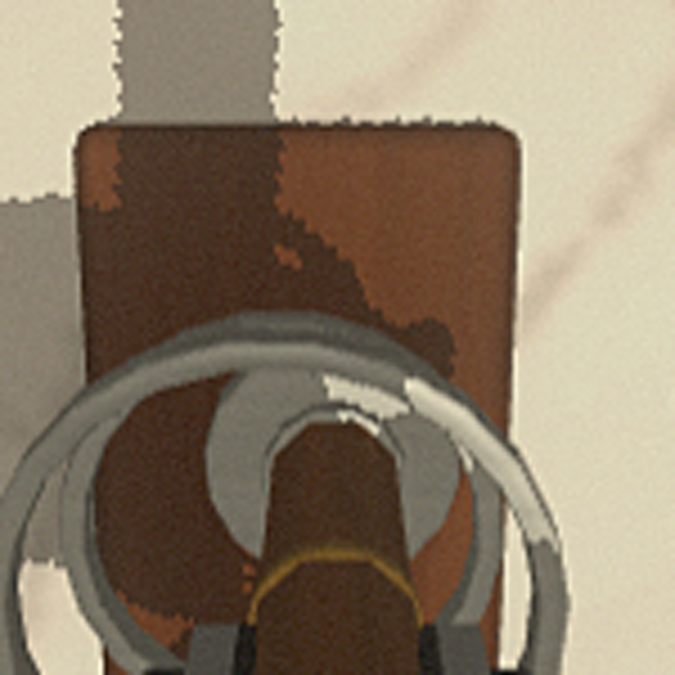

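Contact came at TCP 0.1491, exactly the home height, and the flange sits on the small ring in w8. I'll release and retract straight up.

Run:
```python
import warnings; warnings.filterwarnings("ignore")
from H import *
gripper_to(.026); o=observe(); print(round(o["opening"],4),np.round(o["ft_force"],2))
gripper_to(.05); hold(.3); o=observe(); print(round(o["opening"],4),np.round(o["eef_pos"],4),np.round(o["ft_force"],2))
save("wrist","w9")
f=move_l([.5177,-.1912,.23],feed=.06,max_force=4); print(f)
f=move_l([.5177,-.1912,.30],feed=.12,max_force=6); print(f)
f=move_l([.46,-.25,.34],feed=.12,max_force=8); hold(.3); o=observe(); print(f,np.round(o["eef_pos"],4),np.round(o["ft_force"],2),o["time_s"])
save("wrist","w10"); save("top","t3")
```

```text
0.026 [ 0.03 -0.29  0.31]
0.0499 [ 0.5169 -0.1907  0.1479] [ 0.87 -0.33 -0.53]
False
False
False [ 0.4602 -0.2496  0.3397] [-0.26 -0.11  0.15] 22.625
```

View pics/w10.png

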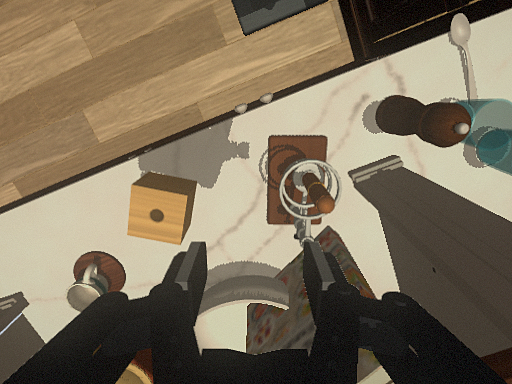

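View pics/t3.png

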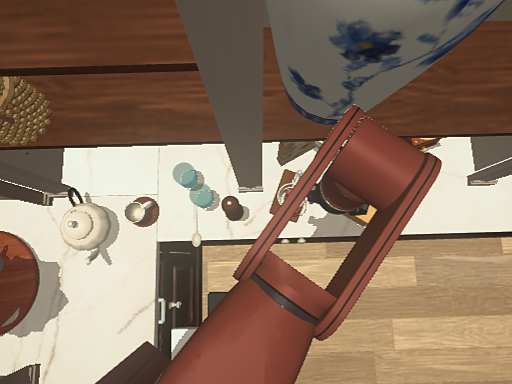

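w10 shows the muddler hanging in the rings, dome at about (325,205), gripper clear. I'll check that it is upright and at the right height.

Run:
```python
from H import *
z=np.load("pics/w10.npz"); im=cv2.imread("pics/w10.png"); x0,y0,k=270,145,7
big=cv2.resize(im[y0:y0+85,x0:x0+85],None,fx=k,fy=k,interpolation=cv2.INTER_CUBIC); th=np.linspace(0,2*np.pi,80)
c=[.5177,-.1912]
for h,r in((.075,.012),(.080,.012),(.18,.010),(.19,.0005)):
    p=proj(z,np.c_[c[0]+r*np.cos(th),c[1]+r*np.sin(th),np.full(80,h)]); cv2.polylines(big,[np.int32((p-[x0,y0]+.5)*k)],True,(0,255,0),1)
cv2.imwrite("pics/ov10.png",big)
C=cloud(z).reshape(-1,3); r=np.hypot(C[:,0]-c[0],C[:,1]-c[1]); P=C[(r<.02)&(C[:,2]>.14)]; print(P[:,2].max(), np.sort(P[:,2])[-10:].mean())
for h in(.145,.16,.175,.182): 
    Q=P[(P[:,2]>h)&(P[:,2]<h+.012)]; print(h,len(Q),Q.mean(0).round(4))
```

```text
0.1909821215265518 0.19035116933327956
0.145 67 [ 0.5106 -0.1928  0.1515]
0.16 75 [ 0.5106 -0.1929  0.1665]
0.175 178 [ 0.5135 -0.1922  0.1826]
0.182 232 [ 0.516  -0.1915  0.1868]
```

View pics/ov10.png

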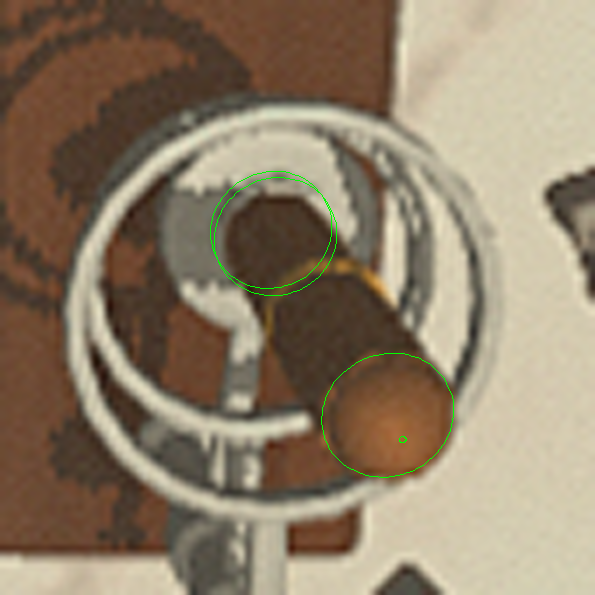

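The upright model lies over the picture, and the dome top is at 0.190 m, which is home height. Nothing else was touched, so I'm handing in.

Run:
```python
from plant import *
print(observe()["time_s"]); job_done()
```

```text
22.725
the job is handed in; nothing more can be done
```

The muddler is hanging in the drying stand, flange on the smallest ring, and I handed the job in at 22.7 s of the 64 s allowed; no verdict is reported.

- **How it went:** I gripped the handle across its flats and drew it straight up out of the block. I measured the smallest ring's centre at (0.518, -0.191), about 9 mm to one side of the upper rings' axis. The nose entered it with no contact. The flange stopped at exactly the home height with about 7 N of contact force. I then released it and backed the gripper off without touching anything.
- **Last checks:** the top of the handle measured 0.190 m above the counter, which is the home height. An upright model drawn over the final wrist picture matched the muddler. The force on the tool was back near zero.
- **Bystanders:** in the last pictures the glasses, cup, pepper mill and spoon look unmoved, but I judged that by eye and did not measure it.
- **Disagreements:** my first hand-picked position for the lowest ring was about 4 mm off in y from the later fits. Triangulated heights of the block's corners were up to 10 mm too high. I used the later fits and the depth readings instead, which agreed with each other and with the sizes given.

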